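# Post a failed board cassette through the slot of the reject box

## Task

The narrower of the two board cassettes standing in the grey rack has failed inspection. Take it out, feed it foot first, upright, into the slot on top of the reject box - gently, feeling for the slot rather than forcing it - and push it down past the spring roller until its top edge is flush with the slot plate or below it. Leave the wider cassette and the other loose things on the bench where they are.

Things in the scene. Friction and masses are not known exactly. Their poses are not given: they have to be found in the camera images.
- cassette: the narrow board cassette: a rigid black flat plate with green board faces, standing on edge in the rack; 10 mm thick (its x), 90 mm wide (its y), 110 mm tall (its z), square edges, about 0.14 kg. Origin at the centre of its underside. It and the wide cassette can be in either of the rack's two places
- cassette_top (a point): centre of the narrow cassette's top edge, 110 mm above its origin
- cassette_foot (a point): centre of the narrow cassette's underside
- wide_cassette: the other cassette, alike but 112 mm wide (its y); 10 mm thick, 110 mm tall, 0.17 kg. Origin at the centre of its underside. Stays in the rack
- rack: grey cassette rack, fixed, 140 mm (x) by 148 mm (y), origin at the centre of its underside; two places for upright cassettes at x = -37.5 and +37.5 mm, each a trough along y, 13 mm wide and 132 mm long, floor 8 mm and walls 38 mm above the bench. The cassettes' tops stand 118 mm above the bench
- reject_box: pale grey, closed reject box, fixed, 130 mm (x) by 150 mm (y), origin at the centre of its underside. Rack and box may stand either way round, left or right. Its floor is 4 mm thick; with the cassette flush its foot is still 14 mm above it
- lid: lid of the reject box with all it carries. Origin on the box axis, 116 mm above the bench; x, y as the box. On it lies an aluminium slot plate, 104 mm (x) by 124 mm (y), flat top 128 mm above the bench. Through its centre goes one square-edged slot, 13 mm wide (x), 100 mm long (y). A smooth wall guides the cassette on the slot's -x side
- lid_mid (a point): middle of the lid at the slot plate's top (128 mm above the bench): the slot's centre if the plate were not shifted. The plate was clamped by hand: it and its slot lie anywhere up to 14 mm to either side (+x or -x) of this point, not reported, to be found by sight or touch; in y and yaw it is true to the lid. It does not move when pushed
- lid_roller (a point): 20 mm below lid_mid, on the level of the axis of the spring roller (shifts with the plate): a 24 mm rubber roller along y on the slot's +x side that reaches 5 mm into the slot. From about 10 mm depth the cassette must be pushed in (some 5 to 15 N); the roller then holds it at any depth by friction, also when let go
- flux_bottle: small white bottle, 36 mm across, 85 mm tall, loose bystander
- clip_tray: low black tray, 85 x 60 x 22 mm, loose bystander
- wipes_carton: cardboard wipes carton, 115 x 230 x 75 mm, loose bystander
- screwdriver: screwdriver lying on the bench, loose bystander
Things that resemble listed ones, but are neither listed nor needed, are in the scene too. What is shaped like the cassette but yellow is not meant.

How it is judged (in metres and radians):
On the way, in this order (a step that is already met when the one before it is completed fails the run):
1. the narrow cassette has been lifted out of the rack, its foot more than 60 mm above the bench (height (world z) of cassette_foot above 0.06 m), for 0.1 s.
2. the narrow cassette's foot is in the slot, 10 mm or more below the slot plate's top, with at least half of the cassette still above it (z of cassette_foot in the frame of lid_mid between -0.055 and -0.01 m and horizontal distance between cassette_foot and lid_mid below 0.022 m and angle between cassette's own z axis and vertical below 0.15 rad), for 0.1 s.
At the end, for the whole second after the job is handed in: the narrow cassette stands in the slot with its top edge flush with the slot plate (at most 4 mm proud) or below it, at rest and released, within 22 mm of the lid's middle at its top and 35 mm at its foot (z of cassette_top in the frame of lid_mid below 0.004 m and horizontal distance between cassette_top and lid_mid below 0.022 m and horizontal distance between cassette_foot and lid_mid below 0.035 m and linear speed of cassette below 0.02 m/s); the robot touches nothing.
It fails at once if the narrow cassette is forced against the lid, slot plate or roller (more than 30 N) (contact force between cassette and lid above 30 N).
It fails at once if the robot leans on the lid (more than 40 N) (contact force between any of the fingers, the arm and lid above 40 N).
It fails at once if the wide cassette is moved by more than 15 mm (distance of wide_cassette from where it was at the start of the episode above 0.015 m).
It fails at once if a loose bystander is moved by more than 20 mm (distance of any of flux_bottle, clip_tray, wipes_carton, screwdriver from where it was at the start of the episode above 0.02 m).
It also fails if it takes over 72 s, if anything falls off the work surface, if the arm or the gripper's body presses on something with over 40 N, if the wrist force passes 120 N, or if a joint passes its speed limit or range.

## Robot

A 6-joint arm with a two-finger parallel gripper is mounted at the origin on the work surface. World frame = base frame: x ahead of the robot, y to its left, z up, the work surface at z = 0. Lengths are in mm, angles in rad, forces in N, time in s.
With the tool pointing down it reaches from about 350 to 725 mm from the base axis. Payload 4.3 kg.
Tool frame: the origin (TCP) lies on the mounting face of the last link; the fingertips stand tips_ahead ahead of it and the grasp point (between the pads) lies 155 mm ahead of it (tips_ahead is the distance from the TCP to the fingertips, in mm); z points along the fingers, y is the line along which they close (so a half turn about z gives the same grasp; the last joint's range is limited). The gripper opens to 85 mm and grips with 20 to 120 N. Pads are 22 mm wide; open, the fingers measure 114 mm over their backs; the gripper's body (76 mm by 85 mm) begins 54 mm behind the grasp point. The pads swing forward as they close: fully open they stand 13 mm farther back than shut.
Start: joints at [-1.456, 0.377, 0.081, 1.274, 0, 1.46], TCP at [128.18, -560.551, 404.729] pointing down, gripper open.
Joint ranges: [-2.72, 2.72], [-0.84, 1.66], [-1.02, 1.22], [-1.77, 2.12], [-1.37, 1.28], [-3.14, 3.14]. Speed limits (rad/s): [2.57, 2.57, 3.14, 3.14, 3.14, 3.14].

## Interface

Orientations are given as a unit quaternion [x, y, z, w].
In Python, from cell import * gives the robot as it stands. The module is installed in compiled form; this text tells all that it offers.
- The arm moves only by the tool step_arm, never from a script. Its argument "steps" is a list of rows, each an object of numbers: "dx", "dy", "dz": the shift along the world's x, y, z in cm; "rx", "ry", "rz": the turn, a rotation vector about the world's x, y, z in rad; "claw": the finger opening in cm, from 0 to 8.54. A call has 1 to 20 rows; each row is the pose to reach, as a shift and turn from the pose commanded when the call began; what a row does not reach only later rows make up. A row lasts 1/12 s, in which the tool goes at most 41.7 mm and 7.16 degrees, less where a joint would pass 70% of its speed; a pose out of reach is approached as far as the arm can. A call with a gripper value outside its range is refused whole. The fingers move at their own pace and stop on an object; "squeeze" is the grip in N (left out, the last holds). Time passes only in rows, so rows that repeat a pose let the fingers close. It gives the time, the measured TCP pose, the force, the opening and the grip force at its end, in the units of the state.
- get_obs(): the state, without advancing time (a new reading comes with each control period).
- snapshot(name): name is "scene" or "top" or "wrist"; returns (picture, depth): 480x640x3 uint8, red, green, blue; 480x640 float32, mm along the optical axis (not along the pixel's ray), 0 where there is no reading.
- camera_info(name): a dict with "intrinsics" (3x3 intrinsics, pixels), "rvec" (rotation vector, rad) and "tvec" (3), from world to camera coordinates, as OpenCV has them. Camera axes: x right, y down, z forward; pixel columns grow to the right and rows downward; lengths in mm; the calibration is good to about 2 mm. A picture is of the moment at which its call begins: read the wrist's pose just before it. camera_info takes no time and is no camera call; for the wrist camera it gives the pose at the moment of the call.
- finish_job(): hands the job in; it is judged then, once.
The state is a dict: "time_s": time; "qpos": joint angles; "dq": joint speeds; "joint_efforts": joint torques, N m; "ee_pos": TCP position; "tool_rot": TCP orientation; "contact_force": force on the tool from outside, world axes, zero at the start; "moment": the same for the moment, N m; "gripper_width": opening from 0.0 (shut) to 1.0 (fully open); "grip_force": force on a finger pad.
Only numpy, scipy, OpenCV 4.12 (cv2) and the standard library are available. Lean on these libraries where they do the work, as an engineer would, in place of code of your own. Each camera call takes 0.05 s, during which the arm holds its last target. There are 200 camera calls.

## Working session

There is one attempt and no reset: what is moved stays moved. The work goes in short steps, Python scripts to look and compute and a tool call to move; the robot and the scene stay as the last step left them, time stands still between calls to the robot, and variables do not carry over. Pictures are saved under pics/ and viewed, at most 10 in all, crops included, and the job is handed in when it is done.

Besides the shell and the picture viewer there is one more tool, called after "Call:" as name([rows], argument=value, ...), one row to a line, values as JSON. step_arm: Moves the arm, as the interface text tells. Its arguments: {"type":"object","properties":{"steps":{"type":"array","items":{"type":"object","properties":{"dx":{"type":"number"},"dy":{"type":"number"},"dz":{"type":"number"},"rx":{"type":"number"},"ry":{"type":"number"},"rz":{"type":"number"},"claw":{"type":"number"}}}},"squeeze":{"type":"number"}},"required":["steps"]}

```bash
mkdir -p pics; cat > h.py <<'E'
from cell import *
import numpy as np, cv2
def cam(n):
    c=camera_info(n); R,_=cv2.Rodrigues(np.array(c["rvec"],float)); return np.array(c["intrinsics"],float),R,np.array(c["tvec"],float).ravel()
def cloud(n,d):
    K,R,t=cam(n); v,u=np.mgrid[:480,:640]
    P=np.stack([(u-K[0,2])/K[0,0]*d,(v-K[1,2])/K[1,1]*d,d],-1)
    W=(P-t)@R; W[d<=0]=np.nan; return W
E
python3 - <<'E'
from h import *
print(get_obs())
for n in("top","scene"):
    p,d=snapshot(n); cv2.imwrite(f"pics/{n}0.png",p[...,::-1]); np.savez(f"{n}0.npz",p=p,d=d,W=cloud(n,d))
E
```

```text
{'time_s': 0.0, 'qpos': array([-1.45630177e+00,  3.78063283e-01,  7.96389776e-02,  1.27439348e+00,
       -8.10900143e-06,  1.46049586e+00]), 'dq': array([-0.00077454,  0.00084488,  0.00064805,  0.00161086, -0.00074963,
       -0.00107829]), 'joint_efforts': array([ 3.08064802e-03, -4.63605380e+01,  2.69874251e+01,  2.07257259e-02,
       -1.26714772e-04, -4.49844492e-06]), 'ee_pos': array([ 128.1414396 , -560.23292856,  403.76545519]), 'tool_rot': array([ 9.93689539e-01,  1.12160947e-01, -6.17403450e-06, -1.01071971e-03]), 'contact_force': array([ 0.38967374,  0.15307611, -0.06591406]), 'moment': array([-0.01412396,  0.0436848 , -0.02835373]), 'grip_force': 0.0, 'gripper_width': 0.9970927230690344}
```

View pics/top0.png

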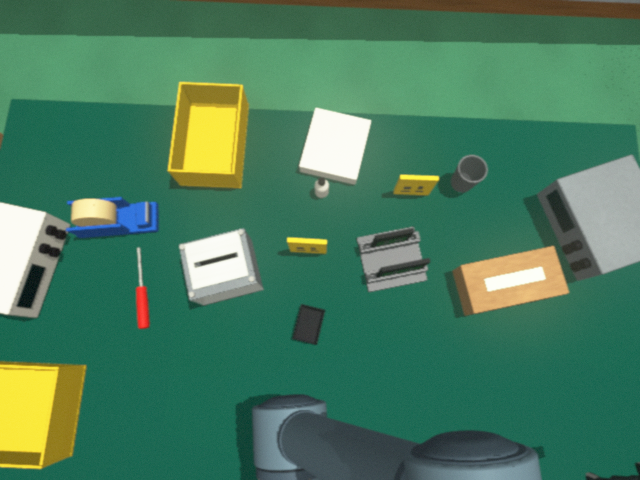

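View pics/scene0.png

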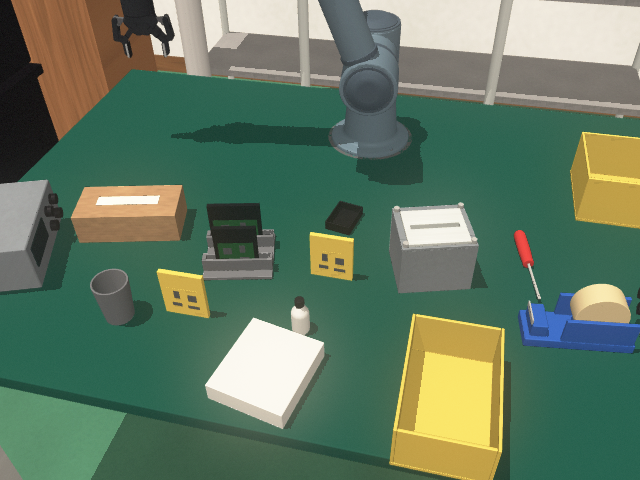

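Top view: candidates are the rack's far black cassette (393,238), the near one (402,267, longer, so wide), and yellow look-alikes at (307,245) and (416,184), which are excluded. The box is at (220,265) with its slot at (216,259). I choose (393,238) and will measure it and check it in a crop.

```bash
python3 - <<'E'
from h import *
from scipy import ndimage as N
def rect(P):
    (c,(w,h),a)=cv2.minAreaRect(P[:,:2].astype(np.float32)); b=cv2.boxPoints((c,(w,h),a))
    e=max([b[1]-b[0],b[2]-b[1]],key=np.linalg.norm); 
    return np.round(c,1),np.round(sorted((w,h)),1),np.round(np.degrees(np.arctan2(e[1],e[0]))%180,2),len(P),np.round(np.median(P[:,2]),1)
z=np.load("top0.npz"); W=z["W"]; p=z["p"]
def roi(u0,u1,v0,v1):
    m=np.zeros((480,640),bool); m[v0:v1,u0:u1]=1; return m
r=roi(340,445,215,300)
m=r&(W[...,2]>105)&(W[...,2]<130); l,n=N.label(m,np.ones((3,3)))
for i in range(1,n+1):
    if (l==i).sum()>10: print("top",rect(W[l==i]))
m=r&(W[...,2]>20)&(W[...,2]<130);print("rack",rect(W[r&(W[...,2]>30)&(W[...,2]<46)]))
b=roi(165,280,215,315)
m=b&(W[...,2]>108)&(W[...,2]<140); print("lid",rect(W[m]))
m=b&(W[...,2]>124)&(W[...,2]<133); print("plate",rect(W[m]))
g=p.astype(int).sum(2); s=roi(185,245,240,280)&(g<200)
l,n=N.label(s)
K,R,t=cam("top")
def plane(uv,zz):
    uv=np.atleast_2d(uv); d=np.c_[(uv[:,0]-K[0,2])/K[0,0],(uv[:,1]-K[1,2])/K[1,1],np.ones(len(uv))]@R; o=-R.T@t
    return o+d*((zz-o[2])/d[:,2])[:,None]
for i in range(1,n+1):
    vv,uu=np.nonzero(l==i)
    if len(vv)>20: print("slot",rect(plane(np.c_[uu,vv],128)), uu.mean(),vv.mean())
W=np.load("scene0.npz")["W"]
m=(W[...,2]>105)&(W[...,2]<130); l,n=N.label(m)
for i in range(1,n+1):
    if (l==i).sum()>30:
        vv,uu=np.nonzero(l==i); print("scene",uu.mean().round(),vv.mean().round(),rect(W[l==i]))
c1=cv2.resize(p[215:300,340:445],None,fx=4,fy=4,interpolation=2); c2=cv2.resize(p[220:305,170:275],None,fx=4,fy=4,interpolation=2)
cv2.imwrite("pics/crop.png",np.hstack([c1,c2])[:,:800,::-1][:, :800])
E
```

```text
top (array([ 586.1, -182.9]), array([11.3, 89.9]), np.float32(103.59), 217, np.float64(116.7))
top (array([ 514.9, -208.8]), array([ 10.4, 111.4]), np.float32(104.03), 253, np.float64(117.1))
rack (array([ 549.7, -193.1]), array([100.8, 149.2]), np.float32(103.98), 580, np.float64(37.0))
lid (array([498.1, 213.4]), array([131.1, 150.6]), np.float32(107.41), 3802, np.float64(126.2))
plate (array([497.6, 212.6]), array([129.4, 149. ]), np.float32(107.42), 2521, np.float64(127.6))
slot (array([505.8, 212.2]), array([ 4.4, 74.7]), np.float32(107.06), 66, np.float64(128.0)) 216.95454545454547 259.22727272727275
scene 302.0 14.0 (array([-522.4, -327.4]), array([31.3, 37.8]), np.float32(14.17), 74, np.float64(116.7))
scene 502.0 29.0 (array([-525.8,  327.3]), array([35.7, 35.7]), np.float32(84.95), 82, np.float64(117.8))
scene 12.0 47.0 (array([  -89.9, -1151.9]), array([ 17.5, 142.6]), np.float32(179.55), 231, np.float64(117.6))
scene 392.0 107.0 (array([25. , 57.3]), array([ 8.4, 52.6]), np.float32(162.44), 39, np.float64(111.1))
scene 606.0 159.0 (array([161.5, 589.8]), array([134. , 216.4]), np.float32(176.16), 891, np.float64(114.4))
scene 20.0 214.0 (array([ 644.7, -652. ]), array([105.4, 245. ]), np.float32(22.14), 2821, np.float64(116.2))
scene 434.0 230.0 (array([499.6, 213.6]), array([139.1, 151.6]), np.float32(107.3), 3558, np.float64(125.3))
scene 233.0 207.0 (array([ 517.2, -209.3]), array([ 18.9, 112.8]), np.float32(103.69), 394, np.float64(114.9))
scene 233.0 229.0 (array([ 586.3, -184. ]), array([19., 91.]), np.float32(103.57), 354, np.float64(114.8))
scene 331.0 237.0 (array([562.9,  15.8]), array([17.9, 90.6]), np.float32(88.53), 222, np.float64(108.8))
scene 180.0 274.0 (array([ 728.8, -241.5]), array([16.1, 90.6]), np.float32(93.44), 252, np.float64(108.9))
scene 604.0 296.0 (array([615.8, 530.7]), array([50.8, 71.2]), np.float32(97.62), 823, np.float64(114.8))
```

View pics/crop.png

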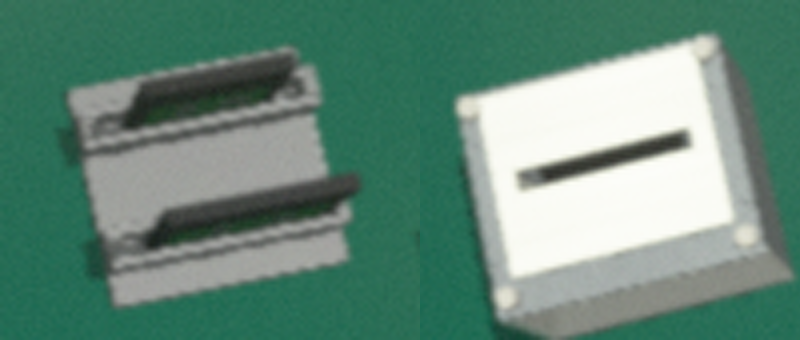

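The crop confirms that the far rack cassette (crop 215,85) is the short 90 mm one, and the near one is 111 mm. The slot is visible in the white plate at crop (604,160). Moving above the narrow cassette.

Call:
step_arm([
  {"dx":45.8,"dy":37.7,"rz":1.588,"claw":6},
  {"dx":45.8,"dy":37.7,"rz":1.588,"claw":6},
  {"dx":45.8,"dy":37.7,"rz":1.588,"claw":6},
  {"dx":45.8,"dy":37.7,"rz":1.588,"claw":6},
  {"dx":45.8,"dy":37.7,"rz":1.588,"claw":6},
  {"dx":45.8,"dy":37.7,"rz":1.588,"claw":6},
  {"dx":45.8,"dy":37.7,"rz":1.588,"claw":6},
  {"dx":45.8,"dy":37.7,"rz":1.588,"claw":6},
  {"dx":45.8,"dy":37.7,"rz":1.588,"claw":6},
  {"dx":45.8,"dy":37.7,"rz":1.588,"claw":6},
  {"dx":45.8,"dy":37.7,"rz":1.588,"claw":6},
  {"dx":45.8,"dy":37.7,"rz":1.588,"claw":6},
  {"dx":45.8,"dy":37.7,"rz":1.588,"claw":6},
  {"dx":45.8,"dy":37.7,"rz":1.588,"claw":6},
  {"dx":45.8,"dy":37.7,"rz":1.588,"claw":6},
  {"dx":45.8,"dy":37.7,"rz":1.588,"claw":6},
  {"dx":45.8,"dy":37.7,"rz":1.588,"claw":6},
  {"dx":45.8,"dy":37.7,"rz":1.588,"claw":6},
  {"dx":45.8,"dy":37.7,"rz":1.588,"claw":6},
])

```text
invalid input
```

Call:
step_arm([
  {"dx":45.8,"dy":37.7,"dz":0.0,"rx":0.0,"ry":0.0,"rz":1.588,"claw":6.0},
  {"dx":45.8,"dy":37.7,"dz":0.0,"rx":0.0,"ry":0.0,"rz":1.588,"claw":6.0},
], squeeze=60)

```text
time_s: 0.27
ee_pos: [191.9, -507.9, 403.8]
tool_rot: [0.972, 0.236, 0.0, -0.0]
contact_force: [1.0, 0.8, -0.1]
gripper_width: 0.749
grip_force: 0.0
```

Call:
step_arm([
  {"dx":39.3,"dy":32.4,"dz":0.0,"rz":1.338,"claw":6.0},
  {"dx":39.3,"dy":32.4,"dz":0.0,"rz":1.338,"claw":6.0},
  {"dx":39.3,"dy":32.4,"dz":0.0,"rz":1.338,"claw":6.0},
  {"dx":39.3,"dy":32.4,"dz":0.0,"rz":1.338,"claw":6.0},
  {"dx":39.3,"dy":32.4,"dz":0.0,"rz":1.338,"claw":6.0},
  {"dx":39.3,"dy":32.4,"dz":0.0,"rz":1.338,"claw":6.0},
  {"dx":39.3,"dy":32.4,"dz":0.0,"rz":1.338,"claw":6.0},
  {"dx":39.3,"dy":32.4,"dz":0.0,"rz":1.338,"claw":6.0},
  {"dx":39.3,"dy":32.4,"dz":0.0,"rz":1.338,"claw":6.0},
  {"dx":39.3,"dy":32.4,"dz":0.0,"rz":1.338,"claw":6.0},
  {"dx":39.3,"dy":32.4,"dz":0.0,"rz":1.338,"claw":6.0},
  {"dx":39.3,"dy":32.4,"dz":0.0,"rz":1.338,"claw":6.0},
  {"dx":39.3,"dy":32.4,"dz":0.0,"rz":1.338,"claw":6.0},
  {"dx":39.3,"dy":32.4,"dz":0.0,"rz":1.338,"claw":6.0},
  {"dx":39.3,"dy":32.4,"dz":0.0,"rz":1.338,"claw":6.0},
], squeeze=60)

```text
invalid input
```

Call:
step_arm([
  {"dx":39.3,"dy":32.4,"dz":0.0,"rx":0.0,"ry":0.0,"rz":1.338,"claw":6.0},
  {"dx":39.3,"dy":32.4,"dz":0.0,"rx":0.0,"ry":0.0,"rz":1.338,"claw":6.0},
  {"dx":39.3,"dy":32.4,"dz":0.0,"rx":0.0,"ry":0.0,"rz":1.338,"claw":6.0},
  {"dx":39.3,"dy":32.4,"dz":0.0,"rx":0.0,"ry":0.0,"rz":1.338,"claw":6.0},
  {"dx":39.3,"dy":32.4,"dz":0.0,"rx":0.0,"ry":0.0,"rz":1.338,"claw":6.0},
  {"dx":39.3,"dy":32.4,"dz":0.0,"rx":0.0,"ry":0.0,"rz":1.338,"claw":6.0},
  {"dx":39.3,"dy":32.4,"dz":0.0,"rx":0.0,"ry":0.0,"rz":1.338,"claw":6.0},
  {"dx":39.3,"dy":32.4,"dz":0.0,"rx":0.0,"ry":0.0,"rz":1.338,"claw":6.0},
  {"dx":39.3,"dy":32.4,"dz":0.0,"rx":0.0,"ry":0.0,"rz":1.338,"claw":6.0},
  {"dx":39.3,"dy":32.4,"dz":0.0,"rx":0.0,"ry":0.0,"rz":1.338,"claw":6.0},
  {"dx":39.3,"dy":32.4,"dz":0.0,"rx":0.0,"ry":0.0,"rz":1.338,"claw":6.0},
  {"dx":39.3,"dy":32.4,"dz":0.0,"rx":0.0,"ry":0.0,"rz":1.338,"claw":6.0},
  {"dx":39.3,"dy":32.4,"dz":0.0,"rx":0.0,"ry":0.0,"rz":1.338,"claw":6.0},
  {"dx":39.3,"dy":32.4,"dz":0.0,"rx":0.0,"ry":0.0,"rz":1.338,"claw":6.0},
  {"dx":39.3,"dy":32.4,"dz":0.0,"rx":0.0,"ry":0.0,"rz":1.338,"claw":6.0},
], squeeze=60)

```text
time_s: 1.52
ee_pos: [585.4, -183.4, 404.0]
tool_rot: [0.616, 0.788, -0.001, -0.001]
contact_force: [-0.9, 0.4, -0.3]
gripper_width: 0.708
grip_force: 0.0
```

```bash
python3 - <<'E'
from h import *
o=get_obs(); print(o["ee_pos"],o["tool_rot"],o["qpos"],o["time_s"])
W=cam("wrist"); p,d=snapshot("wrist"); np.savez("w1.npz",p=p,d=d); C=cloud("wrist",d)
print("cam centre",-W[1].T@W[2], W[1][2])
m=(C[...,2]>110)&(C[...,2]<124)&(abs(C[...,0]-586)<45)&(abs(C[...,1]+183)<70)
P=C[m]; print(len(P), cv2.minAreaRect(P[:,:2].astype(np.float32)), np.median(P[:,2]))
cv2.imwrite("pics/w1.png",p[...,::-1])
E
```

```text
[ 585.41360179 -183.40397404  404.00447394] [ 6.16221474e-01  7.87572483e-01 -5.41186091e-04 -6.22078313e-04] [-4.06807102e-01  4.60232698e-01  2.05225854e-01  1.31726799e+00
 -7.30392584e-04  9.21065894e-01] 1.5167
cam centre [ 566.18255679 -107.6173923   373.20371868] [ 0.07339045 -0.30055826 -0.95093563]
1970 ((585.4127807617188, -185.17669677734375), (9.940901756286621, 90.65227508544922), 14.182106018066406) 118.262435553702
```

View pics/w1.png

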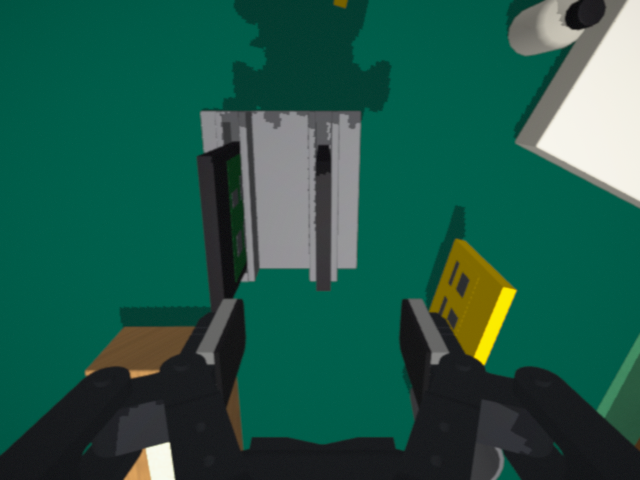

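The wrist view shows the narrow cassette's edge at (323,215), centred between the fingers, with the wide one at (222,220). Descend and grip.

Call:
step_arm([
  {"dx":0.0,"dy":-0.2,"dz":-4.0,"rx":0.0,"ry":0.0,"rz":0.005,"claw":6.0},
  {"dx":0.0,"dy":-0.2,"dz":-8.0,"rx":0.0,"ry":0.0,"rz":0.005,"claw":5.0},
  {"dx":0.0,"dy":-0.2,"dz":-11.0,"rx":0.0,"ry":0.0,"rz":0.005,"claw":5.0},
  {"dx":0.0,"dy":-0.2,"dz":-13.0,"rx":0.0,"ry":0.0,"rz":0.005,"claw":5.0},
  {"dx":0.0,"dy":-0.2,"dz":-14.2,"rx":0.0,"ry":0.0,"rz":0.005,"claw":5.0},
  {"dx":0.0,"dy":-0.2,"dz":-14.2,"rx":0.0,"ry":0.0,"rz":0.005,"claw":5.0},
  {"dx":0.0,"dy":-0.2,"dz":-14.2,"rx":0.0,"ry":0.0,"rz":0.005,"claw":2.0},
  {"dx":0.0,"dy":-0.2,"dz":-14.2,"rx":0.0,"ry":0.0,"rz":0.005,"claw":1.5},
  {"dx":0.0,"dy":-0.2,"dz":-14.2,"rx":0.0,"ry":0.0,"rz":0.005,"claw":1.5},
  {"dx":0.0,"dy":-0.2,"dz":-14.2,"rx":0.0,"ry":0.0,"rz":0.005,"claw":0.5},
  {"dx":0.0,"dy":-0.2,"dz":-14.2,"rx":0.0,"ry":0.0,"rz":0.005,"claw":0.5},
  {"dx":0.0,"dy":-0.2,"dz":-14.2,"rx":0.0,"ry":0.0,"rz":0.005,"claw":0.0},
  {"dx":0.0,"dy":-0.2,"dz":-14.2,"rx":0.0,"ry":0.0,"rz":0.005,"claw":0.0},
  {"dx":0.0,"dy":-0.2,"dz":-14.2,"rx":0.0,"ry":0.0,"rz":0.005,"claw":0.0},
], squeeze=60)

```text
time_s: 2.73
ee_pos: [586.3, -186.1, 264.7]
tool_rot: [0.615, 0.789, 0.0, 0.002]
contact_force: [-0.3, -0.9, 5.9]
gripper_width: 0.103
grip_force: 60.0
```

Call:
step_arm([
  {"dx":0.0,"dy":0.0,"dz":1.0,"rx":0.0,"ry":0.0,"rz":0.0,"claw":0.0},
  {"dx":0.0,"dy":0.0,"dz":3.0,"rx":0.0,"ry":0.0,"rz":0.0,"claw":0.0},
  {"dx":0.0,"dy":0.0,"dz":6.0,"rx":0.0,"ry":0.0,"rz":0.0,"claw":0.0},
  {"dx":0.0,"dy":0.0,"dz":9.0,"rx":0.0,"ry":0.0,"rz":0.0,"claw":0.0},
  {"dx":0.0,"dy":0.0,"dz":12.0,"rx":0.0,"ry":0.0,"rz":0.0,"claw":0.0},
  {"dx":0.0,"dy":0.0,"dz":15.0,"rx":0.0,"ry":0.0,"rz":0.0,"claw":0.0},
  {"dx":-1.4,"dy":3.8,"dz":15.0,"rx":0.0,"ry":0.0,"rz":0.01,"claw":0.0},
  {"dx":-2.8,"dy":7.6,"dz":15.0,"rx":0.0,"ry":0.0,"rz":0.02,"claw":0.0},
  {"dx":-4.1,"dy":11.4,"dz":15.0,"rx":0.0,"ry":0.0,"rz":0.03,"claw":0.0},
  {"dx":-5.5,"dy":15.2,"dz":15.0,"rx":0.0,"ry":0.0,"rz":0.04,"claw":0.0},
  {"dx":-6.9,"dy":19.0,"dz":15.0,"rx":0.0,"ry":0.0,"rz":0.05,"claw":0.0},
  {"dx":-8.2,"dy":22.8,"dz":15.0,"rx":0.0,"ry":0.0,"rz":0.056,"claw":0.0},
  {"dx":-9.6,"dy":26.6,"dz":15.0,"rx":0.0,"ry":0.0,"rz":0.056,"claw":0.0},
  {"dx":-11.0,"dy":30.4,"dz":15.0,"rx":0.0,"ry":0.0,"rz":0.056,"claw":0.0},
  {"dx":-12.4,"dy":34.2,"dz":15.0,"rx":0.0,"ry":0.0,"rz":0.056,"claw":0.0},
  {"dx":-13.4,"dy":37.0,"dz":15.0,"rx":0.0,"ry":0.0,"rz":0.056,"claw":0.0},
  {"dx":-13.7,"dy":37.9,"dz":15.0,"rx":0.0,"ry":0.0,"rz":0.056,"claw":0.0},
  {"dx":-13.7,"dy":37.9,"dz":15.0,"rx":0.0,"ry":0.0,"rz":0.056,"claw":0.0},
  {"dx":-13.7,"dy":37.9,"dz":15.0,"rx":0.0,"ry":0.0,"rz":0.056,"claw":0.0},
  {"dx":-13.7,"dy":37.9,"dz":15.0,"rx":0.0,"ry":0.0,"rz":0.056,"claw":0.0},
], squeeze=60)

```text
time_s: 4.4
ee_pos: [448.9, 192.6, 412.8]
tool_rot: [0.593, 0.805, -0.0, 0.0]
contact_force: [-0.8, 0.4, -2.0]
gripper_width: 0.109
grip_force: 59.0
```

```bash
python3 - <<'E'
from h import *
o=get_obs(); print(o["ee_pos"],o["tool_rot"],o["qpos"],o["contact_force"])
W=cam("wrist"); p,d=snapshot("wrist"); C=cloud("wrist",d); np.savez("w2.npz",p=p,d=d,C=C,K=W[0],R=W[1],t=W[2])
cv2.imwrite("pics/w2.png",p[...,::-1])
E
```

```text
[448.87596872 192.61416746 412.80609912] [ 5.92699975e-01  8.05423262e-01 -2.00321423e-04  2.63094066e-04] [ 2.75571165e-01  1.99154013e-01 -1.41321153e-01  1.23031451e+00
 -6.61320208e-04  1.54438517e+00] [-0.78750878  0.40790782 -1.98617136]
```

View pics/w2.png

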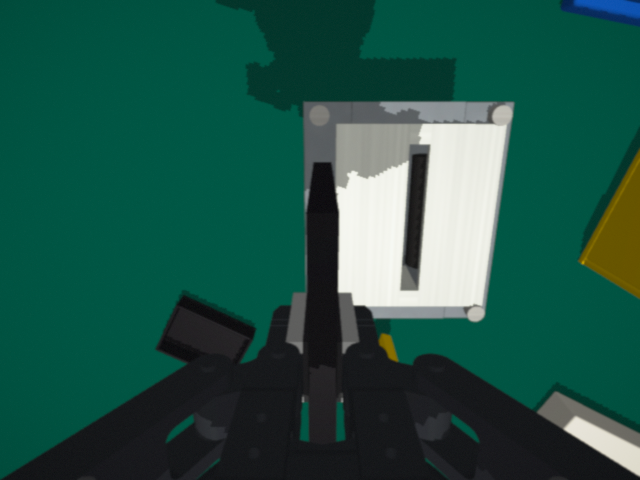

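The wrist view shows the slot with corners near (411,145), (430,145), (418,290), (401,290), and the held cassette at x≈322 with its foot end near row 163. Measuring both.

```bash
python3 - <<'E'
from h import *
z=np.load("w2.npz"); p,C,K,R,t=[z[k] for k in("p","C","K","R","t")]
g=p.astype(int).sum(2)
def plane(uv,zz):
    uv=np.atleast_2d(uv).astype(float); d=np.c_[(uv[:,0]-K[0,2])/K[0,0],(uv[:,1]-K[1,2])/K[1,1],np.ones(len(uv))]@R; o=-R.T@t
    return o+d*((zz-o[2])/d[:,2])[:,None]
L=[];Rr=[]
def cross(prof,idx0,rising):
    return None
for v in range(150,288,4):
    row=g[v].astype(float); 
    j=np.arange(395,440); w=row[j]; gr=np.diff(w)
    L.append((j[gr.argmin()]+.5,v)); Rr.append((j[gr.argmax()]+.5,v))
L=plane(L,128)[:,:2];Rr=plane(Rr,128)[:,:2]
a=np.radians(17.4)
lid=C[(C[...,2]>124)&(C[...,2]<131)&(np.mgrid[:480,:640][1]>340)&(np.mgrid[:480,:640][0]<325)]; print("plate z",np.median(lid[:,2]))
def ang(P): 
    q=np.polyfit(P[:,1],P[:,0],1); return q
for n,P in(("L",L),("R",Rr)):
    vx,vy,x0,y0=cv2.fitLine(P.astype(np.float32),cv2.DIST_HUBER,0,.01,.01).ravel(); print(n,"yaw",np.degrees(np.arctan2(-vx,vy)) if vy>0 else np.degrees(np.arctan2(vx,-vy)),x0,y0)
ex=np.array([np.cos(a),np.sin(a)]); ey=np.array([-ex[1],ex[0]])
print("L x",np.median(L@ex),"R x",np.median(Rr@ex))
# slot ends along the slot's centre column
cl=[]
for u0,u1,v0,v1 in((421,420,135,160),(411,410,280,300)):
    vv=np.arange(v0,v1); w=g[vv,u0].astype(float); gr=np.diff(w); j=np.abs(gr).argmax(); q=plane((u0,vv[j]+.5),128)[0,:2]; cl.append(q@ey); print("end",vv[j],q,q@ey)
xc=(np.median(L@ex)+np.median(Rr@ex))/2; print("slot centre",xc*ex+np.mean(cl)*ey,"local",xc,np.mean(cl))
# plate / lid extents
P=C[(C[...,2]>108)&(C[...,2]<134)&(np.mgrid[:480,:640][1]>345)&(np.mgrid[:480,:640][0]<325)]
print("box local x max, y range",np.percentile(P[:,:2]@ex,99.8),np.percentile(P[:,:2]@ey,[.2,99.8]))
# cassette
v,u=np.mgrid[:480,:640]; m=(u>300)&(u<345)&(v>155)&(v<290)&(C[...,2]>150)&(g<200)
Q=C[m]; tcp=np.array([448.9,192.6]); 
print("cassette rel tcp: x",np.percentile((Q[:,:2]-tcp)@ex,[1,50,99]),"y",np.percentile((Q[:,:2]-tcp)@ey,[1,99]),"z",np.percentile(Q[:,2],[1,99]))
for zz in range(155,260,20):
    s=Q[abs(Q[:,2]-zz)<8]
    if len(s)>5:print(zz,len(s),np.percentile((s[:,:2]-tcp)@ex,[3,97]),np.percentile((s[:,:2]-tcp)@ey,[3,97]))
E
```

```text
plate z 128.003113325972
L yaw 17.507555 496.07285 221.55807
R yaw 17.269726 515.20496 202.14583
L x 539.6964550302804 R x 552.1585228600693
end 143 [490.71437782 262.85644665] 104.08460569161548
end 290 [521.26460997 167.33253223] 3.7960685838172026
slot centre [504.81566524 214.72663384] local 545.9274889451749 53.94033713771634
box local x max, y range 603.4961346637709 [-20.54719622 128.2455054 ]
cassette rel tcp: x [-5.02288335 -0.31401096  4.27624543] y [22.25346262 47.35144863] z [165.20524886 267.38950837]
155 34 [-4.65160568  4.14363231] [47.03765554 47.26429377]
175 84 [-4.84801131  4.32114088] [46.92131862 47.30214555]
195 119 [-4.79374215  4.38893631] [46.92442398 47.34168504]
215 166 [-4.76720183  4.34326126] [46.90189886 47.34405205]
235 227 [-4.81245254  4.09670832] [46.83018954 47.35210021]
255 341 [-4.7131472  4.0501967] [46.80719875 47.37622939]
```

Call:
step_arm([
  {"dx":2.0,"dy":0.7,"dz":0.0,"rx":0.0,"ry":0.0,"rz":0.001,"claw":0.0},
  {"dx":4.0,"dy":1.4,"dz":0.0,"rx":0.0,"ry":0.0,"rz":0.001,"claw":0.0},
  {"dx":5.7,"dy":2.0,"dz":-0.5,"rx":0.0,"ry":0.0,"rz":0.001,"claw":0.0},
  {"dx":5.7,"dy":2.0,"dz":-1.2,"rx":0.0,"ry":0.0,"rz":0.001,"claw":0.0},
  {"dx":5.7,"dy":2.0,"dz":-1.6,"rx":0.0,"ry":0.0,"rz":0.001,"claw":0.0},
  {"dx":5.7,"dy":2.0,"dz":-1.6,"rx":0.0,"ry":0.0,"rz":0.001,"claw":0.0},
  {"dx":5.7,"dy":2.0,"dz":-1.6,"rx":0.0,"ry":0.0,"rz":0.001,"claw":0.0},
  {"dx":5.7,"dy":2.0,"dz":-1.6,"rx":0.0,"ry":0.0,"rz":0.001,"claw":0.0},
], squeeze=60)

```text
time_s: 5.12
ee_pos: [505.0, 212.9, 397.0]
tool_rot: [0.592, 0.806, -0.0, -0.0]
contact_force: [0.2, -0.3, -1.6]
gripper_width: 0.104
grip_force: 59.3
```

```bash
python3 - <<'E'
from h import *
o=get_obs(); print(o["ee_pos"],o["contact_force"]); tcp=o["ee_pos"][:2]
W=cam("wrist"); p,d=snapshot("wrist"); C=cloud("wrist",d)
a=np.radians(17.4); ex=np.array([np.cos(a),np.sin(a)]); ey=np.array([-ex[1],ex[0]])
g=p.astype(int).sum(2); v,u=np.mgrid[:480,:640]
Q=C[(u>300)&(u<345)&(v>120)&(v<290)&(C[...,2]>134)&(g<200)]
s=Q[Q[:,2]<215]
print("foot z",np.percentile(s[:,2],[0,1]),"cass x",np.percentile(s[:,:2]@ex,[2,98]),"y front",np.median(s[:,:2]@ey))
cv2.imwrite("pics/w3.png",cv2.resize(p[60:320,200:460],None,fx=2.2,fy=2.2)[...,::-1])
E
```

```text
[505.03422669 212.87929658 396.99293485] [ 0.17259634 -0.33446446 -1.62775946]
foot z [141.70655113 142.23044726] cass x [540.96321023 550.23732697] y front 99.72034526162993
```

View pics/w3.png

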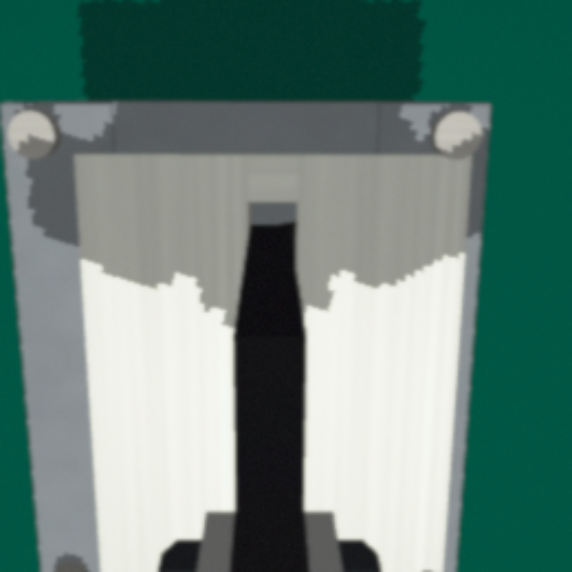

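The cassette sits over the slot (crop 272,215 shows the slot's far end), within 1 mm in both axes. Feeling my way down.

Call:
step_arm([
  {"dx":0.05,"dy":0.0,"dz":-0.6,"rx":0.0,"ry":0.0,"rz":0.0,"claw":0.0},
  {"dx":0.05,"dy":0.0,"dz":-1.0,"rx":0.0,"ry":0.0,"rz":0.0,"claw":0.0},
  {"dx":0.05,"dy":0.0,"dz":-1.2,"rx":0.0,"ry":0.0,"rz":0.0,"claw":0.0},
  {"dx":0.05,"dy":0.0,"dz":-1.4,"rx":0.0,"ry":0.0,"rz":0.0,"claw":0.0},
  {"dx":0.05,"dy":0.0,"dz":-1.5,"rx":0.0,"ry":0.0,"rz":0.0,"claw":0.0},
  {"dx":0.05,"dy":0.0,"dz":-1.6,"rx":0.0,"ry":0.0,"rz":0.0,"claw":0.0},
  {"dx":0.05,"dy":0.0,"dz":-1.7,"rx":0.0,"ry":0.0,"rz":0.0,"claw":0.0},
  {"dx":0.05,"dy":0.0,"dz":-1.7,"rx":0.0,"ry":0.0,"rz":0.0,"claw":0.0},
], squeeze=60)

```text
time_s: 5.83
ee_pos: [506.0, 213.4, 379.6]
tool_rot: [0.592, 0.806, -0.0, -0.0]
contact_force: [0.1, -0.7, -1.3]
gripper_width: 0.105
grip_force: 59.3
```

Call:
step_arm([
  {"dx":0.0,"dy":0.0,"dz":-0.2,"rx":0.0,"ry":0.0,"rz":0.0,"claw":0.0},
  {"dx":0.0,"dy":0.0,"dz":-0.4,"rx":0.0,"ry":0.0,"rz":0.0,"claw":0.0},
  {"dx":0.0,"dy":0.0,"dz":-0.6,"rx":0.0,"ry":0.0,"rz":0.0,"claw":0.0},
  {"dx":0.0,"dy":0.0,"dz":-0.7,"rx":0.0,"ry":0.0,"rz":0.0,"claw":0.0},
  {"dx":0.0,"dy":0.0,"dz":-0.8,"rx":0.0,"ry":0.0,"rz":0.0,"claw":0.0},
  {"dx":0.0,"dy":0.0,"dz":-0.8,"rx":0.0,"ry":0.0,"rz":0.0,"claw":0.0},
], squeeze=60)

```text
time_s: 6.33
ee_pos: [505.9, 213.4, 371.4]
tool_rot: [0.592, 0.806, -0.0, -0.0]
contact_force: [-1.0, 0.5, -1.8]
gripper_width: 0.103
grip_force: 59.3
```

Call:
step_arm([
  {"dx":0.0,"dy":0.0,"dz":-0.1,"rx":0.0,"ry":0.0,"rz":0.0,"claw":0.0},
  {"dx":0.0,"dy":0.0,"dz":-0.2,"rx":0.0,"ry":0.0,"rz":0.0,"claw":0.0},
  {"dx":0.0,"dy":0.0,"dz":-0.3,"rx":0.0,"ry":0.0,"rz":0.0,"claw":0.0},
  {"dx":0.0,"dy":0.0,"dz":-0.4,"rx":0.0,"ry":0.0,"rz":0.0,"claw":0.0},
  {"dx":0.0,"dy":0.0,"dz":-0.5,"rx":0.0,"ry":0.0,"rz":0.0,"claw":0.0},
], squeeze=60)

```text
time_s: 6.75
ee_pos: [506.0, 213.4, 366.9]
tool_rot: [0.592, 0.806, 0.0, 0.0]
contact_force: [-1.3, 0.2, 4.3]
gripper_width: 0.104
grip_force: 60.2
```

Call:
step_arm([
  {"dx":0.0,"dy":0.0,"dz":-0.1,"rx":0.0,"ry":0.0,"rz":0.0,"claw":0.0},
  {"dx":0.0,"dy":0.0,"dz":-0.2,"rx":0.0,"ry":0.0,"rz":0.0,"claw":0.0},
  {"dx":0.0,"dy":0.0,"dz":-0.3,"rx":0.0,"ry":0.0,"rz":0.0,"claw":0.0},
  {"dx":0.0,"dy":0.0,"dz":-0.4,"rx":0.0,"ry":0.0,"rz":0.0,"claw":0.0},
], squeeze=60)

```text
time_s: 7.08
ee_pos: [506.3, 213.5, 366.4]
tool_rot: [0.592, 0.806, 0.002, 0.002]
contact_force: [-5.5, -1.4, 21.9]
gripper_width: 0.104
grip_force: 62.9
```

Roller contact at about 17 mm depth, with the push going to -x. Back off and shift toward the guide wall so the roller yields more easily.

Call:
step_arm([
  {"dx":0.0,"dy":0.0,"dz":0.3,"rx":0.0,"ry":0.0,"rz":0.0,"claw":0.0},
  {"dx":0.0,"dy":0.0,"dz":0.6,"rx":0.0,"ry":0.0,"rz":0.0,"claw":0.0},
  {"dx":-0.12,"dy":-0.04,"dz":0.6,"rx":0.0,"ry":0.0,"rz":0.0,"claw":0.0},
  {"dx":-0.12,"dy":-0.04,"dz":0.6,"rx":0.0,"ry":0.0,"rz":0.0,"claw":0.0},
  {"dx":-0.12,"dy":-0.04,"dz":0.6,"rx":0.0,"ry":0.0,"rz":0.0,"claw":0.0},
], squeeze=60)

```text
time_s: 7.5
ee_pos: [504.8, 213.0, 368.2]
tool_rot: [0.592, 0.806, -0.0, -0.0]
contact_force: [-0.5, 0.9, -2.1]
gripper_width: 0.106
grip_force: 59.4
```

Call:
step_arm([
  {"dx":-0.03,"dy":-0.01,"dz":-0.1,"rx":0.0,"ry":0.0,"rz":0.0,"claw":0.0},
  {"dx":-0.03,"dy":-0.01,"dz":-0.2,"rx":0.0,"ry":0.0,"rz":0.0,"claw":0.0},
  {"dx":-0.03,"dy":-0.01,"dz":-0.3,"rx":0.0,"ry":0.0,"rz":0.0,"claw":0.0},
  {"dx":-0.03,"dy":-0.01,"dz":-0.4,"rx":0.0,"ry":0.0,"rz":0.0,"claw":0.0},
], squeeze=60)

```text
time_s: 7.83
ee_pos: [504.5, 212.9, 364.8]
tool_rot: [0.592, 0.806, -0.0, 0.0]
contact_force: [-1.9, -0.4, 5.4]
gripper_width: 0.105
grip_force: 60.4
```

Only about 7 N at 19 mm depth, so the shift helps. Continue in small steps.

Call:
step_arm([
  {"dx":0.0,"dy":0.0,"dz":-0.1,"rx":0.0,"ry":0.0,"rz":0.0,"claw":0.0},
  {"dx":0.0,"dy":0.0,"dz":-0.2,"rx":0.0,"ry":0.0,"rz":0.0,"claw":0.0},
  {"dx":0.0,"dy":0.0,"dz":-0.3,"rx":0.0,"ry":0.0,"rz":0.0,"claw":0.0},
], squeeze=60)

```text
time_s: 8.08
ee_pos: [504.4, 212.9, 363.1]
tool_rot: [0.592, 0.806, 0.0, 0.0]
contact_force: [-2.4, -0.9, 8.0]
gripper_width: 0.1
grip_force: 60.7
```

Call:
step_arm([
  {"dx":0.0,"dy":0.0,"dz":-0.1,"rx":0.0,"ry":0.0,"rz":0.0,"claw":0.0},
  {"dx":0.0,"dy":0.0,"dz":-0.2,"rx":0.0,"ry":0.0,"rz":0.0,"claw":0.0},
  {"dx":0.0,"dy":0.0,"dz":-0.3,"rx":0.0,"ry":0.0,"rz":0.0,"claw":0.0},
  {"dx":0.0,"dy":0.0,"dz":-0.4,"rx":0.0,"ry":0.0,"rz":0.0,"claw":0.0},
], squeeze=60)

```text
time_s: 8.42
ee_pos: [504.4, 212.9, 358.8]
tool_rot: [0.592, 0.806, 0.0, 0.0]
contact_force: [-2.7, -0.9, 5.5]
gripper_width: 0.101
grip_force: 60.6
```

Call:
step_arm([
  {"dx":0.0,"dy":0.0,"dz":-0.2,"rx":0.0,"ry":0.0,"rz":0.0,"claw":0.0},
  {"dx":0.0,"dy":0.0,"dz":-0.4,"rx":0.0,"ry":0.0,"rz":0.0,"claw":0.0},
  {"dx":0.0,"dy":0.0,"dz":-0.6,"rx":0.0,"ry":0.0,"rz":0.0,"claw":0.0},
  {"dx":0.0,"dy":0.0,"dz":-0.8,"rx":0.0,"ry":0.0,"rz":0.0,"claw":0.0},
  {"dx":0.0,"dy":0.0,"dz":-1.0,"rx":0.0,"ry":0.0,"rz":0.0,"claw":0.0},
  {"dx":0.0,"dy":0.0,"dz":-1.2,"rx":0.0,"ry":0.0,"rz":0.0,"claw":0.0},
], squeeze=60)

```text
time_s: 8.92
ee_pos: [504.4, 212.9, 346.5]
tool_rot: [0.592, 0.806, 0.0, 0.0]
contact_force: [-2.0, -1.4, 4.9]
gripper_width: 0.107
grip_force: 60.4
```

```bash
python3 - <<'E'
from h import *
o=get_obs(); p,d=snapshot("wrist"); C=cloud("wrist",d); tcp=o["ee_pos"]; print(tcp,o["contact_force"])
v,u=np.mgrid[:480,:640]; a=np.radians(17.4); ex=np.array([np.cos(a),np.sin(a)]); ey=np.array([-ex[1],ex[0]])
X=(C[...,:2]-tcp[:2])@ex; Y=(C[...,:2]-tcp[:2])@ey
m=(abs(Y)<13)&(abs(X)>6)&(abs(X)<25)&(C[...,2]>tcp[2]-200)&(C[...,2]<tcp[2]-135); print("tips z",np.percentile(C[m][:,2],[0,1,5,50]),m.sum())
E
```

```text
[504.38350934 212.88359344 346.5392223 ] [-1.95530726 -1.35022455  4.94281581]
tips z [174.5534775  176.73787125 179.95144783 195.81152112] 3074
```

Call:
step_arm([
  {"dx":0.0,"dy":0.0,"dz":-0.2,"rx":0.0,"ry":0.0,"rz":0.0,"claw":0.0},
  {"dx":0.0,"dy":0.0,"dz":-0.5,"rx":0.0,"ry":0.0,"rz":0.0,"claw":0.0},
  {"dx":0.0,"dy":0.0,"dz":-0.8,"rx":0.0,"ry":0.0,"rz":0.0,"claw":0.0},
  {"dx":0.0,"dy":0.0,"dz":-1.1,"rx":0.0,"ry":0.0,"rz":0.0,"claw":0.0},
  {"dx":0.0,"dy":0.0,"dz":-1.4,"rx":0.0,"ry":0.0,"rz":0.0,"claw":0.0},
  {"dx":0.0,"dy":0.0,"dz":-1.7,"rx":0.0,"ry":0.0,"rz":0.0,"claw":0.0},
  {"dx":0.0,"dy":0.0,"dz":-2.0,"rx":0.0,"ry":0.0,"rz":0.0,"claw":0.0},
  {"dx":0.0,"dy":0.0,"dz":-2.3,"rx":0.0,"ry":0.0,"rz":0.0,"claw":0.0},
  {"dx":0.0,"dy":0.0,"dz":-2.6,"rx":0.0,"ry":0.0,"rz":0.0,"claw":0.0},
  {"dx":0.0,"dy":0.0,"dz":-2.9,"rx":0.0,"ry":0.0,"rz":0.0,"claw":0.0},
  {"dx":0.0,"dy":0.0,"dz":-3.2,"rx":0.0,"ry":0.0,"rz":0.0,"claw":0.0},
  {"dx":0.0,"dy":0.0,"dz":-3.2,"rx":0.0,"ry":0.0,"rz":0.0,"claw":0.0},
], squeeze=60)

```text
time_s: 9.97
ee_pos: [504.4, 212.9, 312.8]
tool_rot: [0.592, 0.806, -0.0, -0.0]
contact_force: [-1.2, -1.0, -0.1]
gripper_width: 0.101
grip_force: 59.4
```

Call:
step_arm([
  {"dx":0.0,"dy":0.0,"dz":0.0,"rx":0.0,"ry":0.0,"rz":0.0,"claw":3.0},
  {"dx":0.0,"dy":0.0,"dz":0.0,"rx":0.0,"ry":0.0,"rz":0.0,"claw":3.0},
  {"dx":0.0,"dy":0.0,"dz":0.0,"rx":0.0,"ry":0.0,"rz":0.0,"claw":3.0},
  {"dx":0.0,"dy":0.0,"dz":0.0,"rx":0.0,"ry":0.0,"rz":0.0,"claw":3.0},
  {"dx":0.0,"dy":0.0,"dz":2.0,"rx":0.0,"ry":0.0,"rz":0.0,"claw":3.0},
  {"dx":0.0,"dy":0.0,"dz":4.5,"rx":0.0,"ry":0.0,"rz":0.0,"claw":3.0},
  {"dx":0.0,"dy":0.2,"dz":6.0,"rx":0.0,"ry":0.0,"rz":0.0,"claw":3.0},
  {"dx":0.0,"dy":0.2,"dz":6.0,"rx":0.0,"ry":0.0,"rz":0.0,"claw":3.0},
  {"dx":0.0,"dy":0.2,"dz":6.0,"rx":0.0,"ry":0.0,"rz":0.0,"claw":0.0},
  {"dx":0.0,"dy":0.2,"dz":6.0,"rx":0.0,"ry":0.0,"rz":0.0,"claw":0.0},
  {"dx":0.0,"dy":0.2,"dz":6.0,"rx":0.0,"ry":0.0,"rz":0.0,"claw":0.0},
  {"dx":0.0,"dy":0.2,"dz":6.0,"rx":0.0,"ry":0.0,"rz":0.0,"claw":0.0},
  {"dx":0.0,"dy":0.2,"dz":6.0,"rx":0.0,"ry":0.0,"rz":0.0,"claw":0.0},
  {"dx":0.0,"dy":0.2,"dz":6.0,"rx":0.0,"ry":0.0,"rz":0.0,"claw":0.0},
], squeeze=60)

```text
time_s: 11.13
ee_pos: [504.3, 214.8, 373.1]
tool_rot: [0.592, 0.806, -0.0, -0.0]
contact_force: [-0.0, 0.9, 0.5]
gripper_width: -0.001
grip_force: 0.0
```

```bash
python3 - <<'E'
from h import *
o=get_obs(); p,d=snapshot("wrist"); C=cloud("wrist",d); tcp=o["ee_pos"]; print(tcp,o["contact_force"],o["gripper_width"])
a=np.radians(17.4); ex=np.array([np.cos(a),np.sin(a)]); ey=np.array([-ex[1],ex[0]])
X=C[...,:2]@ex; Y=C[...,:2]@ey
print("tcp local",tcp[:2]@ex,tcp[:2]@ey)
m=(X>530)&(X<562)&(Y>0)&(Y<110)&(C[...,2]>140)&(C[...,2]<180)&(p.astype(int).sum(2)<200); Q=C[m]
print("cass",np.percentile(X[m],[2,98]),np.percentile(Y[m],[1,99]),np.percentile(Q[:,2],[2,50,99]))
cv2.imwrite("pics/w4.png",p[...,::-1])
E
```

```text
[504.33947668 214.81366445 373.08063434] [-0.01541543  0.87485624  0.53568018] -0.001216337466379075
tcp local 545.4991163122337 54.165785066937445
cass [540.21334749 549.56290872] [46.26618808 99.8223288 ] [147.16931699 166.38031796 167.81437869]
```

View pics/w4.png

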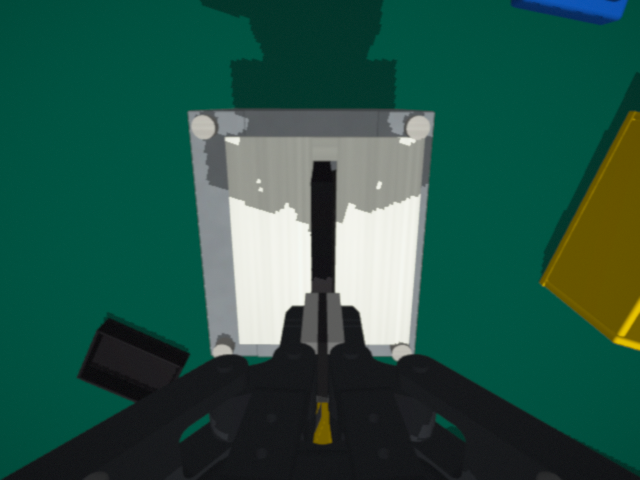

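The cassette stands upright in the slot, with its top edge at image (322,165)–(322,290) and about 38 mm proud. The shut fingers are centred above it, so push down.

Call:
step_arm([
  {"dx":0.0,"dy":0.0,"dz":-1.0,"rx":0.0,"ry":0.0,"rz":0.0,"claw":0.0},
  {"dx":0.0,"dy":0.0,"dz":-2.0,"rx":0.0,"ry":0.0,"rz":0.0,"claw":0.0},
  {"dx":0.0,"dy":0.0,"dz":-2.5,"rx":0.0,"ry":0.0,"rz":0.0,"claw":0.0},
  {"dx":0.0,"dy":0.0,"dz":-2.8,"rx":0.0,"ry":0.0,"rz":0.0,"claw":0.0},
  {"dx":0.0,"dy":0.0,"dz":-3.0,"rx":0.0,"ry":0.0,"rz":0.0,"claw":0.0},
  {"dx":0.0,"dy":0.0,"dz":-3.2,"rx":0.0,"ry":0.0,"rz":0.0,"claw":0.0},
  {"dx":0.0,"dy":0.0,"dz":-3.4,"rx":0.0,"ry":0.0,"rz":0.0,"claw":0.0},
  {"dx":0.0,"dy":0.0,"dz":-3.6,"rx":0.0,"ry":0.0,"rz":0.0,"claw":0.0},
  {"dx":0.0,"dy":0.0,"dz":-3.8,"rx":0.0,"ry":0.0,"rz":0.0,"claw":0.0},
], squeeze=60)

```text
time_s: 11.93
ee_pos: [504.6, 214.9, 336.6]
tool_rot: [0.592, 0.806, 0.0, 0.0]
contact_force: [-3.1, -0.5, 5.9]
gripper_width: 0.001
grip_force: 2.7
```

Call:
step_arm([
  {"dx":0.0,"dy":0.0,"dz":-0.2,"rx":0.0,"ry":0.0,"rz":0.0,"claw":0.0},
  {"dx":0.0,"dy":0.0,"dz":-0.4,"rx":0.0,"ry":0.0,"rz":0.0,"claw":0.0},
  {"dx":0.0,"dy":0.0,"dz":-0.6,"rx":0.0,"ry":0.0,"rz":0.0,"claw":0.0},
  {"dx":0.0,"dy":0.0,"dz":-0.8,"rx":0.0,"ry":0.0,"rz":0.0,"claw":0.0},
  {"dx":0.0,"dy":0.0,"dz":-1.0,"rx":0.0,"ry":0.0,"rz":0.0,"claw":0.0},
], squeeze=60)

```text
time_s: 12.35
ee_pos: [504.5, 214.9, 326.7]
tool_rot: [0.592, 0.806, 0.001, 0.0]
contact_force: [-1.9, -0.5, 5.2]
gripper_width: 0.002
grip_force: 2.7
```

Call:
step_arm([
  {"dx":0.0,"dy":0.0,"dz":-0.2,"rx":0.0,"ry":0.0,"rz":0.0,"claw":0.0},
  {"dx":0.0,"dy":0.0,"dz":-0.4,"rx":0.0,"ry":0.0,"rz":0.0,"claw":0.0},
  {"dx":0.0,"dy":0.0,"dz":-0.6,"rx":0.0,"ry":0.0,"rz":0.0,"claw":0.0},
  {"dx":0.0,"dy":0.0,"dz":-0.8,"rx":0.0,"ry":0.0,"rz":0.0,"claw":0.0},
  {"dx":0.0,"dy":0.0,"dz":-1.0,"rx":0.0,"ry":0.0,"rz":0.0,"claw":0.0},
  {"dx":0.0,"dy":0.0,"dz":-1.2,"rx":0.0,"ry":0.0,"rz":0.0,"claw":0.0},
  {"dx":0.0,"dy":0.0,"dz":-1.4,"rx":0.0,"ry":0.0,"rz":0.0,"claw":0.0},
  {"dx":0.0,"dy":0.0,"dz":-1.6,"rx":0.0,"ry":0.0,"rz":0.0,"claw":0.0},
  {"dx":0.0,"dy":0.0,"dz":-1.8,"rx":0.0,"ry":0.0,"rz":0.0,"claw":0.0},
  {"dx":0.0,"dy":0.0,"dz":-2.0,"rx":0.0,"ry":0.0,"rz":0.0,"claw":0.0},
  {"dx":0.0,"dy":0.0,"dz":-2.1,"rx":0.0,"ry":0.0,"rz":0.0,"claw":0.0},
  {"dx":0.0,"dy":0.0,"dz":-2.2,"rx":0.0,"ry":0.0,"rz":0.0,"claw":0.0},
], squeeze=60)

```text
time_s: 13.35
ee_pos: [504.5, 214.9, 304.6]
tool_rot: [0.592, 0.806, 0.0, 0.0]
contact_force: [-1.6, -0.9, 5.6]
gripper_width: -0.002
grip_force: 2.7
```

Call:
step_arm([
  {"dx":0.0,"dy":0.0,"dz":-0.1,"rx":0.0,"ry":0.0,"rz":0.0,"claw":0.0},
  {"dx":0.0,"dy":0.0,"dz":-0.2,"rx":0.0,"ry":0.0,"rz":0.0,"claw":0.0},
  {"dx":0.0,"dy":0.0,"dz":-0.3,"rx":0.0,"ry":0.0,"rz":0.0,"claw":0.0},
  {"dx":0.0,"dy":0.0,"dz":-0.4,"rx":0.0,"ry":0.0,"rz":0.0,"claw":0.0},
], squeeze=60)

```text
time_s: 13.68
ee_pos: [504.6, 214.9, 300.9]
tool_rot: [0.592, 0.806, 0.001, 0.0]
contact_force: [-1.9, -1.6, 5.1]
gripper_width: -0.003
grip_force: 3.7
```

Call:
step_arm([
  {"dx":0.0,"dy":0.0,"dz":-0.1,"rx":0.0,"ry":0.0,"rz":0.0,"claw":0.0},
  {"dx":0.0,"dy":0.0,"dz":-0.2,"rx":0.0,"ry":0.0,"rz":0.0,"claw":0.0},
], squeeze=60)

```text
time_s: 13.85
ee_pos: [504.8, 215.0, 299.2]
tool_rot: [0.592, 0.806, 0.001, 0.001]
contact_force: [-2.7, -0.4, 10.1]
gripper_width: -0.002
grip_force: 5.7
```

Force is rising, so the fingertips have reached the plate. Retreat and verify.

Call:
step_arm([
  {"dx":0.0,"dy":0.0,"dz":1.0,"rx":0.0,"ry":0.0,"rz":0.0,"claw":0.0},
  {"dx":0.0,"dy":0.0,"dz":4.0,"rx":0.0,"ry":0.0,"rz":0.0,"claw":0.0},
  {"dx":0.0,"dy":0.0,"dz":7.0,"rx":0.0,"ry":0.0,"rz":0.0,"claw":0.0},
  {"dx":0.0,"dy":0.0,"dz":10.0,"rx":0.0,"ry":0.0,"rz":0.0,"claw":0.0},
  {"dx":0.0,"dy":0.0,"dz":10.0,"rx":0.0,"ry":0.0,"rz":0.0,"claw":0.0},
  {"dx":0.0,"dy":0.0,"dz":10.0,"rx":0.0,"ry":0.0,"rz":0.0,"claw":0.0},
  {"dx":0.0,"dy":0.0,"dz":10.0,"rx":0.0,"ry":0.0,"rz":0.0,"claw":0.0},
], squeeze=60)

```text
time_s: 14.43
ee_pos: [504.5, 214.9, 397.7]
tool_rot: [0.592, 0.806, 0.0, 0.0]
contact_force: [-0.7, -0.4, 0.1]
gripper_width: -0.0
grip_force: 0.0
```

```bash
python3 - <<'E'
from h import *
o=get_obs(); p,d=snapshot("wrist"); C=cloud("wrist",d); tcp=o["ee_pos"]; print(tcp,o["contact_force"],o["time_s"])
a=np.radians(17.4); ex=np.array([np.cos(a),np.sin(a)]); ey=np.array([-ex[1],ex[0]])
X=C[...,:2]@ex; Y=C[...,:2]@ey; Z=C[...,2]
pl=(abs(X-546)>9)&(abs(X-546)<40)&(Y>5)&(Y<105)&(abs(Z-128)<8)
b=(abs(X-545)<3.5)&(Y>13)&(Y<97)&(Z<145)
print("plate z",np.median(Z[pl]),"cassette top z",np.percentile(Z[b],[5,25,50,75,95]),b.sum())
for y in range(15,100,15): 
    s=b&(abs(Y-y)<6); print(y,s.sum(),np.median(Z[s]) if s.any() else None)
cv2.imwrite("pics/w5.png",p[...,::-1])
E
```

```text
[504.45840395 214.88753365 397.69934232] [-0.7426569  -0.38825202  0.11590011] 14.4333
plate z 127.16514025807864 cassette top z [123.91098541 124.50316665 124.95349679 125.41746187 126.04011911] 1385
15 106 124.96826650441326
30 183 124.89831696909668
45 191 124.95779665044861
60 201 124.87864054081855
75 211 124.87788180303754
90 221 125.0895497540657
```

View pics/w5.png

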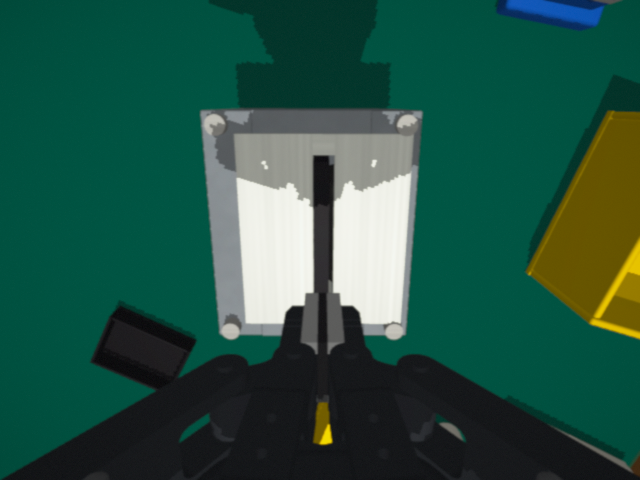

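The top edge sits about 2 mm below the plate and level along its length (323,160–290). The robot is clear, so I'll hand in.

```bash
python3 -c "
from cell import *
print(finish_job())"
```

```text
the job is handed in; nothing more can be done
None
```

The narrow cassette is in the reject slot, its top edge about 2 mm below the plate and released. I handed the job in at about 14.5 s; it returned no verdict. Measured wrist force peaked at 22 N, but I didn't re-measure the wide cassette or the loose things afterwards.

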